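# Level the top-painting stand

## Robot

A 6-joint arm with a two-finger parallel gripper is mounted at the origin on the work surface. World frame = base frame: x ahead of the robot, y to its left, z up, the work surface at z = 0. Lengths are in mm, angles in degrees, forces in N, time in s.
With the tool pointing down it reaches from about 350 to 800 mm from the base axis. Payload 7.3 kg.
Tool frame: the origin (TCP) lies on the centre line of the jaws, within the pads' length; the fingertips stand 17 mm ahead of it and the grasp point (between the pads) lies 2 mm behind it; z points along the fingers, y is the line along which they close (so a half turn about z gives the same grasp; the last joint's range is limited). The gripper opens to 85 mm and grips with 20 to 120 N. Pads are 22 mm wide; open, the fingers measure 114 mm over their backs; the gripper's body (76 mm by 85 mm) begins 54 mm behind the grasp point. The pads swing forward as they close: fully open they stand 13 mm farther back than shut.
Start: joints at [-8.365, 19.595, 87.324, -0, 73.075, -8.365], TCP at [525.017, 0.02, 248.322] pointing down, gripper open.
Joint ranges: [-145.02, 145.02], [-44.19, 115.74], [2.07, 154.8], [-57.11, 237.11], [16.16, 152.29], [-177.93, 177.93]. Speed limits (degrees/s): [147.25, 147.25, 180, 180, 180, 180].

## Interface

Orientations are given as a 3x3 rotation matrix whose columns are the frame's x, y, z axes.
In Python, from rig import bot, viewer, models gives the robot as it stands.
- The arm moves only by the tool arm_command, never from a script. Its argument "targets" is a list that holds one entry, the list of rows, each a list of 4 numbers: the shift along the tool's x, y, z scaled (see below), then the turn about the tool's z scaled (see below). In form: [[[tx, ty, tz, twist], ...]]. A call has 1 to 12 rows; each row shifts and turns the commanded pose from where the row before left it, along the tool's axes as they then stand; what a row does not reach is not made up. The controller multiplies each number of a shift by 100 mm and each number of a turn by 0.1 rad. A row lasts 1/12 s, in which the tool goes at most 41.7 mm and 7.16 degrees, less where a joint would pass 70% of its speed; a pose out of reach is approached as far as the arm can. A call with a number of a shift or a turn outside -1 to 1 is refused whole. A call with a gripper value outside its range is refused whole. "jaw" is the opening, from 0 (shut) to 1 (fully open), set as the call begins (left out, the last holds). The fingers move at their own pace and stop on an object; "grip_force" is the grip in N (left out, the last holds). Time passes only in rows, so rows that do not move let the fingers close. It gives the time, the measured TCP pose, the force, the opening and the grip force at its end, in the units of the state.
- bot.sense(): the state, without advancing time (a new reading comes with each control period).
- viewer.read_camera(name): name is "scene" or "side" or "wrist"; returns (picture, depth): 384x512x3 uint8, blue, green, red; 384x512 float32, mm along the optical axis (not along the pixel's ray), 0 where there is no reading.
- viewer.camera_info(name): a dict with "fx", "fy", "cx", "cy" (pixels), "origin" and "rotation" of the camera in the world. Camera axes: x right, y down, z forward; pixel columns grow to the right and rows downward; lengths in mm; the calibration is good to about 2 mm. The wrist camera is an equidistant fisheye: a pixel r from the principal point sees the ray r / f radians off the axis. A picture is of the moment at which its call begins: read the wrist's pose just before it. camera_info takes no time and is no camera call; for the wrist camera it gives the pose at the moment of the call.
- bot.finish_job(): hands the job in; it is judged then, once.
Trained networks look in the newest picture that a camera, given by its name, has taken for a name from the list of things; names that differ only in an ending like _2 or _b are one class to them, and where a whole thing is asked for, a point or a joint stands for the part that bears it (a point fixed in the world has none). Each returns a list of dicts, best first, with "conf" (0 to 1); they miss things now and then, are a little off and sometimes report something else, mostly with a low value. They report only what shows in the picture. A call takes as long as a camera call.
- models.look_for(target, camera): "rect" ([left, top, width, height] in pixels, round what is visible of it).
- models.landmark_of(target, camera): "pixel" ([row, column] in pixels: a listed point, or the origin of a listed thing).
The state is a dict: "clock": time; "qpos": joint angles; "qvel": joint speeds; "effort": joint torques, N m; "tcp_pos": TCP position; "tcp_rot": TCP orientation; "force": force on the tool from outside, world axes, zero at the start; "moment": the same for the moment, N m; "gripper_width": opening from 0.0 (shut) to 1.0 (fully open); "grasp_force": force on a finger pad.
Only numpy, scipy, OpenCV 4.12 (cv2) and the standard library are available. Lean on these libraries where they do the work, as an engineer would, in place of code of your own. Each camera call takes 0.05 s, during which the arm holds its last target. There are 200 camera calls.

## Task

The top-painting stand rocks on its narrow plinth because both of its screw feet hang clear of their pads. Turn the two orange knobs clockwise, gently and by feel, until both rubber feet press on their pads with about 5 N each (2 to 9 N will do) and the stand no longer rocks, but do not jack it up: it must still sit level with its plinth flat on the table carrying most of the weight. Leave the stand and everything around it where they are.

Things in the scene. Friction and masses are not known exactly. Their poses are not given: they have to be found in the camera images.
- stand: Loose 3.7 kg (+-20%) top-painting stand: grey bed 240 (x) x 70 mm, top 66 mm up; green head 68 mm wide, 180 mm high, at x 38 to 147 mm; tool rest 112 mm high at x -80. A green arm to each side (+y left, -y right), top at 46 mm, has a levelling screw 125 mm from the middle. Origin at table level midway between the screws, z up. It tips once one screw foot alone pushes up with about 5 N.
- plinth: Dark steel rail under the bed, part of the stand: 220 mm long, only 40 mm wide, 22 mm high; its flat underside bears on the table. Same origin and axes as the stand. Pressing down on one knob with more than about 6 to 9 N rocks the stand to that side about the plinth's edge until the outer rim of that foot meets its pad, where it turns stiff.
- left_grip (a point): Middle of the left screw's round orange knob, on its upright axis, 76 mm above the table: where to grip. Knob 40 mm across, its flat top 90 mm above the table, 14 mm clear of the arm's round end (48 mm across); it stays at this height. Clockwise from above drives the foot down 2.4 mm per rad. It starts fully up, has 4.2 rad of travel, turns with light friction (0.06 N m) and stays where left. The point turns with it.
- right_grip (a point): The same point on the right (-y) screw's knob; same sizes, clockwise is down too.
- left_foot: Rubber foot of the left screw, 28 mm across, 12 mm high; origin under its centre, 6 mm above the table and clear of its pad at the start. Once touching it gives 9 N per mm, so 21 N per rad of knob while the knob is held at its height. A gripper holding the knob feels the foot's push as an upward force, except for the first 5 N or so, which the stand's weight takes.
- right_foot: The same rubber foot under the right screw. Under each foot an aluminium pad 56 mm across is let into the table; its upper face stands 1 to 5 mm above the table, different at each foot and each time and not measured, so each foot starts 1 to 5 mm clear (0.4 to 2.1 rad of knob).
- top_pink: Bystander: wooden spinning top with pink rim, 50 mm across, 43 mm high, by the stand's left arm. Origin under its centre.
- top_blue: Bystander: wooden spinning top with blue rim, same size, by the right arm.
- notebooks: Bystander: stack of brown notebooks 120 x 160 x 35 mm.
- marker: Bystander: paint marker lying on the table, 125 mm long, 11 mm thick.
- chuck_key: Bystander: steel T-shaped chuck key lying on the table, 90 x 70 x 12 mm.
- pump_bottle: Bystander: white bottle, 60 mm across, 150 mm high.
- paint_jar: Bystander: small green jar, 50 mm across, 50 mm high.

How it is judged:
By the outcome, as a careful person would: the job done as asked, in the order asked, and still so for the second after the job is handed in, with the robot touching nothing.
It also fails if it takes over 72 s, if anything falls off the work surface, if the arm or the gripper's body presses on something with over 40 N, if the wrist force passes 120 N, or if a joint passes its speed limit or range.

## Working session

There is one attempt and no reset: what is moved stays moved. The work goes in short steps, Python scripts to look and compute and a tool call to move; the robot and the scene stay as the last step left them, time stands still between calls to the robot, and variables do not carry over. Pictures are saved under pics/ and viewed, at most 10 in all, crops included, and the job is handed in when it is done.

Besides the shell and the picture viewer there is one more tool, called after "Call:" by a JSON object that holds its "op" and its "data", one argument or row to a line. arm_command: Moves the arm, as the interface text tells. Shifts and turns lie within -1 to 1; 1 stands for 100 mm of shift or 0.1 rad of turn. Its arguments: {"type":"object","properties":{"targets":{"type":"array"},"jaw":{"type":"number"},"grip_force":{"type":"number"}},"required":["targets"]}

```bash
mkdir -p pics
cat > h.py <<'E'
import numpy as np,cv2
from rig import bot,viewer,models
def ray(info,rc,fish=False):
    u=(rc[1]-info['cx'])/info['fx'];v=(rc[0]-info['cy'])/info['fy']
    if fish:
        r=np.hypot(u,v);s=np.sin(r)/r if r>1e-9 else 1
        d=np.array([u*s,v*s,np.cos(r)])
    else: d=np.array([u,v,1.])
    return np.array(info['rotation'])@d
def atz(info,rc,z,fish=False):
    o=np.array(info['origin']);d=ray(info,rc,fish);return o+d*(z-o[2])/d[2]
E
python3 - <<'E'
from h import *
ims=[]
for c in ['scene','side','wrist']:
    i=viewer.camera_info(c);p,d=viewer.read_camera(c);ims.append(p)
    print(c,np.round(i['origin']))
    for t,z in [('left_grip',76),('right_grip',76),('stand',0),('top_pink',0),('top_blue',0)]:
        for r in models.landmark_of(t,c)[:2]:
            print(t,round(r['conf'],2),np.round(r['pixel']),np.round(atz(i,r['pixel'],z,c=='wrist'),1))
cv2.imwrite('pics/a.png',ims[0]);cv2.imwrite('pics/b.png',ims[2])
s=bot.sense();print(s['clock'],s['tcp_rot'],s['force'],s['moment'])
E
```

```text
scene [1147. -497.  839.]
left_grip 0.6 [191. 264.] [586.7  77.7  76. ]
right_grip 0.63 [240. 202.] [ 612.6 -169.9   76. ]
stand 0.77 [234. 237.] [608.4 -48.4   0. ]
top_pink 0.64 [192. 225.] [452.6  38.1   0. ]
top_blue 0.62 [237. 174.] [ 495.1 -187.6    0. ]
side [ 64. 721. 733.]
left_grip 0.51 [208. 248.] [570.6  82.8  76. ]
right_grip 0.5 [161. 285.] [ 627.  -174.6   76. ]
stand 0.76 [205. 265.] [598.8 -37.8   0. ]
top_pink 0.72 [237. 293.] [456.3  28.9   0. ]
top_blue 0.58 [197. 318.] [ 496.8 -172.3    0. ]
wrist [526.  75. 375.]
left_grip 0.75 [105. 310.] [577.   76.8  76. ]
right_grip 0.64 [307. 334.] [ 623.1 -168.9   76. ]
stand 0.95 [203. 313.] [598.2 -52.4   0. ]
top_pink 0.85 [136. 204.] [456.2  37.5   0. ]
top_blue 0.83 [285. 241.] [ 497.9 -183.2    0. ]
0.9 [[ 4.10766705e-06  9.99999995e-01  1.03187533e-04]
 [ 1.00000000e+00 -4.10475200e-06 -2.82502481e-05]
 [-2.82498244e-05  1.03187649e-04 -9.99999994e-01]] [-0.08803209 -0.10957066 -0.52992692] [-0.04798495  0.01431697  0.00951249]
```

View pics/a.png

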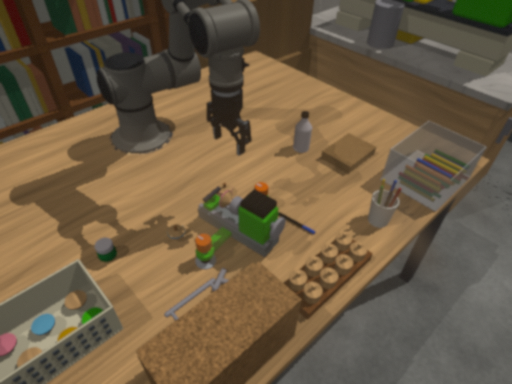

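View pics/b.png

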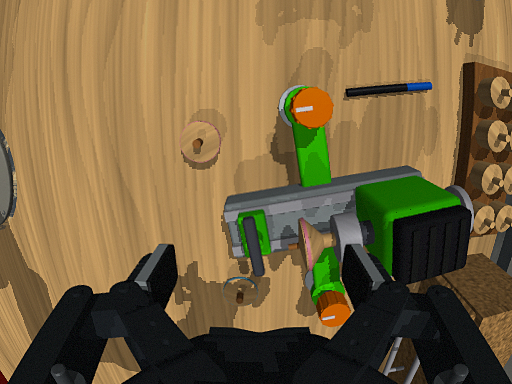

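The wrist view shows the left knob at about (105, 313) and the right knob at (307, 334). They are 250 mm apart, which matches the given size. I'll move above the left knob and pre-turn the wrist.

Call:
{"op": "arm_command", "data": {
  "targets": [
    [[0.25,0.17,0,0],[0.25,0.17,0,0],[0.27,0.18,0.1,0],[0,0,0.3,0],[0,0,0.3,0],[0,0,0,-1],[0,0,0,-1],[0,0,0,-1],[0,0,0,-1],[0,0,0,-1],[0,0,0,0],[0,0,0,0]]
  ],
  "jaw": 1,
  "grip_force": 30
}}

```text
clock: 1.9
tcp_pos: [577.1, 77.0, 178.3]
tcp_rot: [[-0.477, 0.879, 0.0], [0.879, 0.477, -0.0], [-0.0, 0.0, -1.0]]
force: [-0.2, 0.6, -0.3]
gripper_width: 0.998
grasp_force: 0.0
```

```bash
cat > look.py <<'E'
from h import *
import sys
t=sys.argv[1]
s=bot.sense();i=viewer.camera_info('wrist');p,d=viewer.read_camera('wrist')
print(s['clock'],np.round(s['qpos'],1),np.round(s['tcp_pos'],1),np.round(s['tcp_rot'],3).tolist(),np.round(s['force'],2),np.round(s['moment'],3))
for r in models.landmark_of(t,'wrist')[:2]: print(round(r['conf'],2),np.round(r['pixel']),np.round(atz(i,r['pixel'],76,True),1))
# orange top ellipse at z=90
h=cv2.cvtColor(p,cv2.COLOR_BGR2HSV);m=cv2.inRange(h,(5,170,90),(20,255,255))
n,l,st,c=cv2.connectedComponentsWithStats(m)
v,u=np.mgrid[:384,:512]
for k in range(1,n):
    if st[k,4]<150: continue
    P=[]
    for r,cc in zip(*np.where(l==k)):
        z=d[r,cc]
        if z<=0: continue
        uu=(cc-i['cx'])/i['fx'];vv=(r-i['cy'])/i['fy'];th=np.hypot(uu,vv)
        D=np.array([uu*np.sin(th)/th,vv*np.sin(th)/th,np.cos(th)]);D=D/D[2]*z
        P.append(np.array(i['rotation'])@D+i['origin'])
    P=np.array(P);z=P[:,2];top=P[np.abs(z-np.percentile(z,90))<4]
    a,b=top.min(0),top.max(0);e=cv2.minEnclosingCircle(top[:,:2].astype(np.float32))
    C=np.array([*e[0],76]);print('blob',st[k].tolist(),'topz',round(np.median(top[:,2]),1),'bbox mid',np.round((a+b)/2,1),'size',np.round(b-a,1),'circ',np.round(e[0],1),round(e[1],1),'in tool',np.round(np.array(s['tcp_rot']).T@(C-s['tcp_pos']),1), 'bbox tool',np.round(np.array(s['tcp_rot']).T@(np.r_[(a+b)[:2]/2,76]-s['tcp_pos']),1))
if len(sys.argv)>2: cv2.imwrite(sys.argv[2],p)
E
python3 look.py left_grip pics/c.png
```

```text
1.9 [  0.1  29.   83.9  -0.   67.1 -28.4] [577.1  77.  178.3] [[-0.477, 0.879, 0.0], [0.879, 0.477, -0.0], [-0.0, 0.0, -1.0]] [-0.18  0.56 -0.29] [-0.001  0.014 -0.006]
0.63 [200. 259.] [577.7  77.3  76. ]
0.29 [159. 138.] [473.5  60.9  76. ]
blob [230, 174, 53, 58, 2110] topz 90.4 bbox mid [576.8  74.9  90.2] size [41.  41.6  5.5] circ [576.9  74.9] 21.0 in tool [ -1.8  -1.2 102.3] bbox tool [ -1.7  -1.2 102.3]
blob [449, 222, 54, 39, 681] topz 30.8 bbox mid [869.6 137.7  30.9] size [98.2 44.3  3.7] circ [869.7 136.5] 53.1 in tool [-87.3 285.6 102.3] bbox tool [-86.2 286.1 102.3]
```

View pics/c.png

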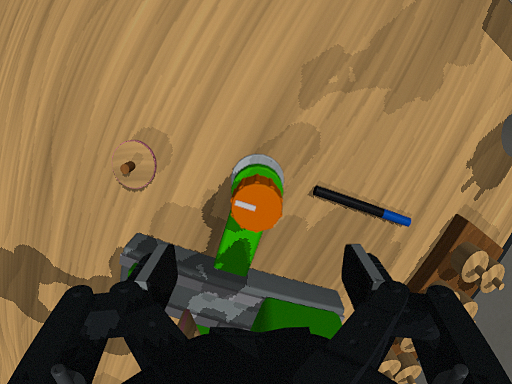

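The knob sits at about (200, 258), within 2 mm of the jaw axis. I'll pre-turn further and then lower.

Call:
{"op": "arm_command", "data": {
  "targets": [
    [[-0.012,-0.008,0,0],[0,0,0,-1],[0,0,0,-1],[0,0,0,-1],[0,0,0,-1],[0,0,0,-1],[0,0,0,-1],[0,0,0,-1],[0,0,0,-1],[0,0,0,-1],[0,0,0,-1],[0,0,0,-1]]
  ]
}}

```text
clock: 3.0
tcp_pos: [576.9, 75.5, 178.3]
tcp_rot: [[-0.999, -0.033, 0.0], [-0.033, 0.999, -0.0], [-0.0, -0.0, -1.0]]
force: [-0.3, 0.5, -0.6]
gripper_width: 0.999
grasp_force: 0.0
```

Call:
{"op": "arm_command", "data": {
  "targets": [
    [[0,0,0.2,-1],[0,0,0.2,-1],[0,0,0.2,-1],[0,0,0.2,0],[0,0,0.14,0],[0,0,0.1,0],[0,0,0,0],[0,0,0,0]]
  ]
}}

```text
clock: 3.67
tcp_pos: [577.0, 75.5, 74.4]
tcp_rot: [[-0.946, -0.323, -0.0], [-0.323, 0.946, -0.0], [0.0, 0.0, -1.0]]
force: [0.2, -0.3, 1.1]
gripper_width: 1.001
grasp_force: 0.0
```

Call:
{"op": "arm_command", "data": {
  "targets": [
    [[0,0,0,0],[0,0,0,0],[0,0,0,0]]
  ],
  "jaw": 0.5
}}

```text
clock: 3.92
tcp_pos: [577.5, 75.6, 75.4]
tcp_rot: [[-0.946, -0.323, 0.002], [-0.323, 0.946, -0.0], [-0.002, -0.001, -1.0]]
force: [0.2, 0.8, -0.0]
gripper_width: 0.606
grasp_force: 0.0
```

```bash
cat > st.py <<'E'
from h import *
s=bot.sense()
print(s['clock'],'q6',round(s['qpos'][5],1),np.round(s['tcp_pos'],2),'F',np.round(s['force'],2),'Ft',np.round(np.array(s['tcp_rot']).T@s['force'],2),'M',np.round(s['moment'],3),round(s['gripper_width'],3),round(s['grasp_force'],1))
E
python3 st.py; python3 look.py left_grip
```

```text
3.9167 q6 -108.9 [577.49  75.58  75.37] F [ 0.25  0.76 -0.03] Ft [-0.48  0.64  0.03] M [-0.008  0.024 -0.024] 0.606 0.0
3.9167 [-1.000e-01  3.590e+01  9.010e+01 -0.000e+00  5.390e+01 -1.089e+02] [577.5  75.6  75.4] [[-0.946, -0.323, 0.002], [-0.323, 0.946, -0.0], [-0.002, -0.001, -1.0]] [ 0.25  0.76 -0.03] [-0.008  0.024 -0.024]
0.87 [262. 257.] [576.6  74.7  76. ]
blob [250, 0, 19, 12, 191] topz 43.6 bbox mid [454.8  33.7  43.6] size [8.5 9.6 3.9] circ [454.3  33.8] 4.9 in tool [130.1   0.3  -0.9] bbox tool [129.6  -0.   -0.9]
blob [211, 213, 92, 99, 6359] topz 90.5 bbox mid [576.7  74.6  89.9] size [41.6 41.4  5.3] circ [576.7  74.3] 21.2 in tool [ 1.1 -0.9 -0.6] bbox tool [ 1.1 -0.7 -0.6]
```

Call:
{"op": "arm_command", "data": {
  "targets": [
    [[0.006,-0.008,0,0],[0,0,0,0],[0,0,0,0],[0,0,0,0],[0,0,0,0],[0,0,0,0],[0,0,0,0]]
  ],
  "jaw": 0.3,
  "grip_force": 25
}}

```text
clock: 4.6
tcp_pos: [577.5, 74.9, 75.1]
tcp_rot: [[-0.946, -0.323, 0.002], [-0.323, 0.946, 0.0], [-0.002, -0.001, -1.0]]
force: [3.3, 1.8, 6.0]
gripper_width: 0.462
grasp_force: 28.0
```

```bash
python3 st.py
```

```text
4.6 q6 -109.0 [577.46  74.86  75.06] F [3.27 1.84 6.03] Ft [-3.71  0.68 -6.02] M [ 0.349 -0.298  0.041] 0.462 28.0
```

Call:
{"op": "arm_command", "data": {
  "targets": [
    [[-0.003,0,-0.005,0],[0,0,0,0],[0,0,0,0],[0,0,0,0]]
  ]
}}

```text
clock: 4.93
tcp_pos: [577.4, 74.8, 75.1]
tcp_rot: [[-0.946, -0.323, 0.002], [-0.323, 0.946, 0.0], [-0.002, -0.0, -1.0]]
force: [2.5, 1.8, 4.9]
gripper_width: 0.46
grasp_force: 27.9
```

```bash
python3 st.py
```

```text
4.9333 q6 -109.0 [577.45  74.81  75.14] F [2.53 1.79 4.85] Ft [-2.98  0.88 -4.85] M [ 0.329 -0.519  0.048] 0.46 27.9
```

Call:
{"op": "arm_command", "data": {
  "targets": [
    [[-0.01,0.003,-0.02,0],[0,0,0,0],[0,0,0,0],[0,0,0,0]]
  ]
}}

```text
clock: 5.27
tcp_pos: [577.5, 74.6, 75.7]
tcp_rot: [[-0.946, -0.323, -0.001], [-0.323, 0.946, -0.001], [0.001, -0.0, -1.0]]
force: [4.4, -3.3, -4.0]
gripper_width: 0.463
grasp_force: 27.3
```

```bash
python3 st.py
```

```text
5.2667 q6 -109.0 [577.49  74.62  75.73] F [ 4.44 -3.35 -4.05] Ft [-3.13 -4.6   4.05] M [-0.146 -0.726  0.088] 0.463 27.3
```

Call:
{"op": "arm_command", "data": {
  "targets": [
    [[-0.005,-0.003,0.009,0],[0,0,0,0],[0,0,0,0],[0,0,0,0]]
  ]
}}

```text
clock: 5.6
tcp_pos: [577.6, 74.7, 75.5]
tcp_rot: [[-0.946, -0.323, -0.002], [-0.323, 0.946, -0.001], [0.002, -0.0, -1.0]]
force: [-0.5, -3.9, 0.8]
gripper_width: 0.461
grasp_force: 27.7
```

```bash
python3 st.py
```

```text
5.6 q6 -109.0 [577.59  74.74  75.54] F [-0.52 -3.9   0.77] Ft [ 1.76 -3.52 -0.77] M [-0.365  0.096  0.063] 0.461 27.7
```

Call:
{"op": "arm_command", "data": {
  "targets": [
    [[0,0,0,0.5],[0,0,0,0.5],[0,0,0,0.5],[0,0,0,0.5],[0,0,0,0],[0,0,0,0]]
  ]
}}

```text
clock: 6.1
tcp_pos: [577.6, 74.5, 75.5]
tcp_rot: [[-0.992, -0.128, -0.002], [-0.128, 0.992, -0.001], [0.002, -0.001, -1.0]]
force: [-0.5, -5.2, 0.1]
gripper_width: 0.46
grasp_force: 27.6
```

Call:
{"op": "arm_command", "data": {
  "targets": [
    [[0,0,0,0.5],[0,0,0,0.5],[0,0,0,0.5],[0,0,0,0.5],[0,0,0,0],[0,0,0,0]]
  ]
}}

```text
clock: 6.6
tcp_pos: [577.7, 74.3, 75.5]
tcp_rot: [[-0.997, 0.071, -0.002], [0.071, 0.997, -0.001], [0.001, -0.001, -1.0]]
force: [-0.4, -6.3, -1.0]
gripper_width: 0.452
grasp_force: 27.6
```

```bash
python3 st.py
```

```text
6.6 q6 -86.0 [577.69  74.26  75.45] F [-0.42 -6.28 -0.98] Ft [-0.03 -6.29  0.99] M [-0.767 -0.089  0.022] 0.452 27.6
```

Call:
{"op": "arm_command", "data": {
  "targets": [
    [[0,-0.01,0,0],[0,0,0,0],[0,0,0,0.5],[0,0,0,0.5],[0,0,0,0],[0,0,0,0]]
  ]
}}

```text
clock: 7.1
tcp_pos: [577.7, 74.0, 75.6]
tcp_rot: [[-0.986, 0.169, -0.001], [0.169, 0.986, -0.0], [0.001, -0.001, -1.0]]
force: [-1.2, -5.2, 0.0]
gripper_width: 0.456
grasp_force: 27.5
```

Call:
{"op": "arm_command", "data": {
  "targets": [
    [[0,0,0,0.5],[0,0,0,0.5],[0,0,0,0],[0,0,0,0]]
  ]
}}

```text
clock: 7.43
tcp_pos: [577.7, 73.8, 75.6]
tcp_rot: [[-0.964, 0.266, -0.001], [0.266, 0.964, -0.001], [0.001, -0.001, -1.0]]
force: [-0.7, -4.7, -1.3]
gripper_width: 0.465
grasp_force: 27.5
```

Call:
{"op": "arm_command", "data": {
  "targets": [
    [[0,0,0,0.5],[0,0,0,0.5],[0,0,0,0],[0,0,0,0]]
  ]
}}

```text
clock: 7.77
tcp_pos: [577.7, 73.7, 75.6]
tcp_rot: [[-0.933, 0.361, -0.001], [0.361, 0.933, -0.001], [0.001, -0.001, -1.0]]
force: [-1.5, -5.5, -1.2]
gripper_width: 0.458
grasp_force: 27.5
```

```bash
python3 st.py
```

```text
7.7667 q6 -69.0 [577.67  73.7   75.58] F [-1.55 -5.51 -1.15] Ft [-0.55 -5.7   1.16] M [-0.664  0.04  -0.055] 0.458 27.5
```

Call:
{"op": "arm_command", "data": {
  "targets": [
    [[0,-0.01,0,0],[0,0,0,0],[0,0,0,0],[0,0,0,0]]
  ]
}}

```text
clock: 8.1
tcp_pos: [577.7, 73.6, 75.7]
tcp_rot: [[-0.932, 0.362, -0.0], [0.362, 0.932, 0.0], [0.0, 0.0, -1.0]]
force: [-0.8, -1.0, -2.7]
gripper_width: 0.461
grasp_force: 27.4
```

```bash
python3 st.py; python3 look.py right_grip
```

```text
8.1 q6 -69.1 [577.66  73.56  75.7 ] F [-0.77 -1.01 -2.71] Ft [ 0.35 -1.22  2.71] M [ 0.121 -0.116  0.063] 0.461 27.4
8.1 [ -0.3  36.   90.    0.   54.1 -69.1] [577.7  73.6  75.7] [[-0.932, 0.362, -0.0], [0.362, 0.932, 0.0], [0.0, 0.0, -1.0]] [-0.77 -1.01 -2.71] [ 0.121 -0.116  0.063]
blob [106, 59, 15, 17, 190] topz 43.6 bbox mid [454.1  34.   43.6] size [ 9.8 10.   3.7] circ [454.  34.] 5.1 in tool [101.  -81.6  -0.3] bbox tool [100.9 -81.6  -0.3]
blob [216, 214, 87, 98, 5551] topz 90.6 bbox mid [576.8  74.6  89.9] size [41.9 38.8  5.2] circ [576.8  74.9] 21.4 in tool [ 1.3  0.9 -0.3] bbox tool [ 1.2  0.7 -0.3]
```

Call:
{"op": "arm_command", "data": {
  "targets": [
    [[0,0,0.006,0.5],[0,0,0,0.5],[0,0,0,0],[0,0,0,0],[0,0,0,0]]
  ]
}}

```text
clock: 8.62
tcp_pos: [577.7, 73.4, 75.6]
tcp_rot: [[-0.892, 0.452, -0.0], [0.452, 0.892, 0.0], [0.0, 0.0, -1.0]]
force: [-3.4, -0.9, 2.9]
gripper_width: 0.461
grasp_force: 27.8
```

Call:
{"op": "arm_command", "data": {
  "targets": [
    [[0,0,0,0.5],[0,0,0,0.5],[0,0,0,0],[0,0,0,0],[0,0,0,0]]
  ]
}}

```text
clock: 9.03
tcp_pos: [577.7, 73.3, 75.6]
tcp_rot: [[-0.843, 0.539, -0.0], [0.539, 0.843, 0.0], [0.0, -0.0, -1.0]]
force: [-4.2, -1.1, 5.3]
gripper_width: 0.461
grasp_force: 28.0
```

Call:
{"op": "arm_command", "data": {
  "targets": [
    [[0,0,0,0.5],[0,0,0,0.5],[0,0,0,0],[0,0,0,0],[0,0,0,0]]
  ]
}}

```text
clock: 9.45
tcp_pos: [577.5, 73.2, 75.6]
tcp_rot: [[-0.785, 0.62, -0.001], [0.62, 0.785, -0.0], [0.0, -0.0, -1.0]]
force: [-4.5, -1.7, 5.9]
gripper_width: 0.46
grasp_force: 28.1
```

```bash
python3 st.py
```

```text
9.45 q6 -52.0 [577.55  73.19  75.57] F [-4.47 -1.73  5.89] Ft [ 2.44 -4.13 -5.89] M [-0.12   0.637 -0.056] 0.46 28.1
```

Call:
{"op": "arm_command", "data": {
  "targets": [
    [[0,0,0,-0.5],[0,0,0,-0.5],[0,0,0,0],[0,0,0,0],[0,0,0,0]]
  ]
}}

```text
clock: 9.87
tcp_pos: [577.6, 73.3, 75.6]
tcp_rot: [[-0.843, 0.538, -0.0], [0.538, 0.843, -0.0], [0.0, -0.0, -1.0]]
force: [-3.5, -0.8, 5.6]
gripper_width: 0.461
grasp_force: 28.1
```

Call:
{"op": "arm_command", "data": {
  "targets": [
    [[0,0,0,-0.5],[0,0,0,-0.5],[0,0,0,0],[0,0,0,0],[0,0,0,0]]
  ]
}}

```text
clock: 10.28
tcp_pos: [577.7, 73.5, 75.5]
tcp_rot: [[-0.891, 0.454, -0.0], [0.454, 0.891, 0.0], [0.0, 0.0, -1.0]]
force: [-4.6, -1.1, 5.9]
gripper_width: 0.458
grasp_force: 28.0
```

Call:
{"op": "arm_command", "data": {
  "targets": [
    [[0,0,-0.006,0],[0,0,0,0],[0,0,0,0],[0,0,0,0],[0,0,0,0]]
  ]
}}

```text
clock: 10.7
tcp_pos: [577.7, 73.4, 75.7]
tcp_rot: [[-0.891, 0.454, -0.0], [0.454, 0.891, 0.0], [0.0, -0.0, -1.0]]
force: [-3.3, 0.3, 0.4]
gripper_width: 0.461
grasp_force: 27.6
```

```bash
python3 st.py
```

```text
10.7 q6 -63.3 [577.67  73.38  75.68] F [-3.27  0.27  0.38] Ft [ 3.03 -1.24 -0.38] M [0.318 0.383 0.049] 0.461 27.6
```

Call:
{"op": "arm_command", "data": {
  "targets": [
    [[0.004,0,0,0.5],[0,0,0,0.5],[0,0,0,0.5],[0,0,0,0.5],[0,0,0,0],[0,0,0,0],[0,0,0,0]]
  ]
}}

```text
clock: 11.28
tcp_pos: [577.5, 73.2, 75.7]
tcp_rot: [[-0.784, 0.621, -0.0], [0.621, 0.784, -0.0], [-0.0, -0.0, -1.0]]
force: [-3.0, -3.6, -0.8]
gripper_width: 0.462
grasp_force: 27.5
```

Call:
{"op": "arm_command", "data": {
  "targets": [
    [[0,0,0,0.5],[0,0,0,0.5],[0,0,0,0],[0,0,0,0],[0,0,0,0]]
  ]
}}

```text
clock: 11.7
tcp_pos: [577.5, 73.1, 75.8]
tcp_rot: [[-0.719, 0.695, -0.0], [0.695, 0.719, -0.001], [-0.0, -0.0, -1.0]]
force: [-2.7, -4.2, -1.8]
gripper_width: 0.463
grasp_force: 27.5
```

Call:
{"op": "arm_command", "data": {
  "targets": [
    [[0,0,0,0.5],[0,0,0,0.5],[0,0,0,0],[0,0,0,0],[0,0,0,0]]
  ]
}}

```text
clock: 12.12
tcp_pos: [577.4, 72.9, 75.8]
tcp_rot: [[-0.646, 0.763, -0.0], [0.763, 0.646, -0.001], [-0.0, -0.001, -1.0]]
force: [-3.3, -5.5, -0.9]
gripper_width: 0.462
grasp_force: 27.5
```

```bash
python3 st.py
```

```text
12.1167 q6 -40.5 [577.38  72.92  75.83] F [-3.33 -5.48 -0.89] Ft [-2.03 -6.08  0.9 ] M [-0.618  0.27  -0.056] 0.462 27.5
```

Call:
{"op": "arm_command", "data": {
  "targets": [
    [[-0.004,-0.01,0,0.5],[0,0,0,0.5],[0,0,0,0],[0,0,0,0],[0,0,0,0]]
  ]
}}

```text
clock: 12.53
tcp_pos: [577.3, 72.6, 76.1]
tcp_rot: [[-0.567, 0.824, 0.001], [0.824, 0.567, 0.0], [-0.0, 0.001, -1.0]]
force: [-3.0, -1.9, 0.0]
gripper_width: 0.456
grasp_force: 27.6
```

Call:
{"op": "arm_command", "data": {
  "targets": [
    [[0,0,0,0.5],[0,0,0,0.5],[0,0,0,0],[0,0,0,0],[0,0,0,0]]
  ]
}}

```text
clock: 12.95
tcp_pos: [577.1, 72.5, 76.1]
tcp_rot: [[-0.481, 0.877, 0.0], [0.877, 0.481, -0.0], [-0.0, 0.0, -1.0]]
force: [-1.7, -1.7, 2.4]
gripper_width: 0.459
grasp_force: 27.7
```

Call:
{"op": "arm_command", "data": {
  "targets": [
    [[0,0,0,0.5],[0,0,0,0.5],[0,0,0,0],[0,0,0,0],[0,0,0,0]]
  ]
}}

```text
clock: 13.37
tcp_pos: [577.0, 72.4, 76.1]
tcp_rot: [[-0.391, 0.92, 0.0], [0.92, 0.391, -0.0], [-0.0, 0.0, -1.0]]
force: [-4.1, -3.3, 4.1]
gripper_width: 0.462
grasp_force: 27.9
```

```bash
python3 st.py
```

```text
13.3667 q6 -23.4 [577.05  72.41  76.08] F [-4.12 -3.31  4.06] Ft [-1.44 -5.09 -4.06] M [-0.307  0.224  0.045] 0.462 27.9
```

Call:
{"op": "arm_command", "data": {
  "targets": [
    [[0,0,0,0.5],[0,0,0,0.5],[0,0,0,0],[0,0,0,0],[0,0,0,0]]
  ]
}}

```text
clock: 13.78
tcp_pos: [576.9, 72.4, 76.2]
tcp_rot: [[-0.297, 0.955, -0.0], [0.955, 0.297, -0.0], [-0.0, -0.0, -1.0]]
force: [-4.5, -2.8, 4.5]
gripper_width: 0.46
grasp_force: 28.0
```

Call:
{"op": "arm_command", "data": {
  "targets": [
    [[0,0,0,-0.5],[0,0,0,-0.5],[0,0,0,0],[0,0,0,0],[0,0,0,0]]
  ]
}}

```text
clock: 14.2
tcp_pos: [577.0, 72.5, 76.0]
tcp_rot: [[-0.389, 0.921, 0.0], [0.921, 0.389, -0.0], [-0.0, 0.0, -1.0]]
force: [-3.6, -2.9, 4.4]
gripper_width: 0.458
grasp_force: 27.9
```

Call:
{"op": "arm_command", "data": {
  "targets": [
    [[0,0,0,-0.5],[0,0,0,-0.5],[0,0,0,0],[0,0,0,0],[0,0,0,0]]
  ]
}}

```text
clock: 14.62
tcp_pos: [577.1, 72.6, 75.9]
tcp_rot: [[-0.478, 0.878, 0.0], [0.878, 0.478, 0.0], [-0.0, 0.0, -1.0]]
force: [-3.7, -3.0, 3.6]
gripper_width: 0.459
grasp_force: 27.8
```

Call:
{"op": "arm_command", "data": {
  "targets": [
    [[0,0,0,-0.5],[0,0,0,-0.5],[0,0,0,0],[0,0,0,0],[0,0,0,0]]
  ]
}}

```text
clock: 15.03
tcp_pos: [577.2, 72.7, 75.9]
tcp_rot: [[-0.563, 0.826, 0.001], [0.826, 0.563, 0.0], [-0.0, 0.001, -1.0]]
force: [-1.4, -1.1, 1.5]
gripper_width: 0.463
grasp_force: 27.7
```

Call:
{"op": "arm_command", "data": {
  "targets": [
    [[0,0,0,-0.5],[0,0,0,-0.5],[0,0,0,0],[0,0,0,0],[0,0,0,0]]
  ]
}}

```text
clock: 15.45
tcp_pos: [577.3, 72.7, 75.9]
tcp_rot: [[-0.643, 0.766, 0.001], [0.766, 0.643, 0.0], [-0.0, 0.001, -1.0]]
force: [0.1, 0.5, -0.1]
gripper_width: 0.462
grasp_force: 27.6
```

Call:
{"op": "arm_command", "data": {
  "targets": [
    [[0,0,0,1],[0,0,0,1],[0,0,0,0],[0,0,0,0],[0,0,0,0]]
  ]
}}

```text
clock: 15.87
tcp_pos: [577.1, 72.5, 76.0]
tcp_rot: [[-0.481, 0.877, 0.0], [0.877, 0.481, 0.0], [-0.0, 0.0, -1.0]]
force: [-0.4, -1.2, 2.5]
gripper_width: 0.457
grasp_force: 27.8
```

Call:
{"op": "arm_command", "data": {
  "targets": [
    [[0,0,0,1],[0,0,0,1],[0,0,0,0],[0,0,0,0],[0,0,0,0]]
  ]
}}

```text
clock: 16.28
tcp_pos: [576.9, 72.4, 76.1]
tcp_rot: [[-0.299, 0.954, -0.0], [0.954, 0.299, -0.0], [-0.0, -0.0, -1.0]]
force: [-3.3, -2.8, 6.2]
gripper_width: 0.461
grasp_force: 28.0
```

Call:
{"op": "arm_command", "data": {
  "targets": [
    [[0,0,0,0.5],[0,0,0,0.5],[0,0,0,0],[0,0,0,0],[0,0,0,0]]
  ]
}}

```text
clock: 16.7
tcp_pos: [576.8, 72.3, 76.2]
tcp_rot: [[-0.202, 0.979, -0.0], [0.979, 0.202, -0.0], [-0.0, -0.0, -1.0]]
force: [-3.2, -2.9, 6.3]
gripper_width: 0.46
grasp_force: 28.1
```

Call:
{"op": "arm_command", "data": {
  "targets": [
    [[0,0,0,0.5],[0,0,0,0.5],[0,0,0,0],[0,0,0,0],[0,0,0,0]]
  ]
}}

```text
clock: 17.12
tcp_pos: [576.7, 72.2, 76.3]
tcp_rot: [[-0.103, 0.995, -0.001], [0.995, 0.103, -0.001], [-0.0, -0.001, -1.0]]
force: [-5.2, -3.3, 7.7]
gripper_width: 0.459
grasp_force: 28.3
```

```bash
python3 st.py
```

```text
17.1167 q6 -6.3 [576.66  72.19  76.28] F [-5.2  -3.34  7.74] Ft [-2.79 -5.52 -7.74] M [-0.332  0.361 -0.025] 0.459 28.3
```

Call:
{"op": "arm_command", "data": {
  "targets": [
    [[0,0,0,-1],[0,0,0,-1],[0,0,0,-1],[0,0,0,-1],[0,0,0,0],[0,0,0,0],[0,0,0,0]]
  ]
}}

```text
clock: 17.7
tcp_pos: [577.1, 72.6, 75.9]
tcp_rot: [[-0.478, 0.878, 0.0], [0.878, 0.478, 0.0], [-0.0, 0.0, -1.0]]
force: [-1.4, -2.1, 3.1]
gripper_width: 0.456
grasp_force: 27.8
```

Call:
{"op": "arm_command", "data": {
  "targets": [
    [[0,0,0,-0.5],[0,0,0,-0.5],[0,0,0,0],[0,0,0,0],[0,0,0,0]]
  ]
}}

```text
clock: 18.12
tcp_pos: [577.2, 72.7, 75.9]
tcp_rot: [[-0.563, 0.826, 0.001], [0.826, 0.563, 0.0], [-0.0, 0.001, -1.0]]
force: [-0.2, -0.1, 2.6]
gripper_width: 0.462
grasp_force: 27.8
```

Call:
{"op": "arm_command", "data": {
  "targets": [
    [[0,0,0,-0.5],[0,0,0,-0.5],[0,0,0,0],[0,0,0,0],[0,0,0,0]]
  ]
}}

```text
clock: 18.53
tcp_pos: [577.3, 72.7, 75.9]
tcp_rot: [[-0.643, 0.766, 0.001], [0.766, 0.643, 0.0], [-0.0, 0.001, -1.0]]
force: [2.5, 1.2, -0.1]
gripper_width: 0.465
grasp_force: 27.6
```

Call:
{"op": "arm_command", "data": {
  "targets": [
    [[0,0,0,-0.5],[0,0,0,-0.5],[0,0,0,0],[0,0,0,0],[0,0,0,0]]
  ]
}}

```text
clock: 18.95
tcp_pos: [577.3, 72.8, 75.9]
tcp_rot: [[-0.716, 0.698, 0.001], [0.698, 0.716, 0.0], [-0.0, 0.001, -1.0]]
force: [3.1, 2.6, -0.2]
gripper_width: 0.459
grasp_force: 27.5
```

Call:
{"op": "arm_command", "data": {
  "targets": [
    [[0,0,0,-0.5],[0,0,0,-0.5],[0,0,0,0],[0,0,0,0],[0,0,0,0]]
  ]
}}

```text
clock: 19.37
tcp_pos: [577.4, 73.0, 75.9]
tcp_rot: [[-0.782, 0.623, 0.001], [0.623, 0.782, 0.001], [-0.0, 0.001, -1.0]]
force: [4.0, 4.4, -2.1]
gripper_width: 0.46
grasp_force: 27.4
```

Call:
{"op": "arm_command", "data": {
  "targets": [
    [[0,0,0,0.5],[0,0,0,0.5],[0,0,0,0.5],[0,0,0,0.5],[0,0,0,0],[0,0,0,0],[0,0,0,0]]
  ]
}}

```text
clock: 19.95
tcp_pos: [577.3, 72.6, 76.0]
tcp_rot: [[-0.645, 0.764, 0.001], [0.764, 0.645, 0.0], [-0.0, 0.001, -1.0]]
force: [3.4, 3.3, -0.0]
gripper_width: 0.458
grasp_force: 27.6
```

```bash
python3 st.py
```

```text
19.95 q6 -40.5 [577.28  72.64  76.04] F [ 3.41  3.26 -0.03] Ft [0.29 4.71 0.04] M [ 0.85  -0.87  -0.053] 0.458 27.6
```

Call:
{"op": "arm_command", "data": {
  "targets": [
    [[0,-0.0,0,0.5],[0,0,0,0],[0,0,0,0]]
  ]
}}

```text
clock: 20.2
tcp_pos: [577.2, 72.6, 76.1]
tcp_rot: [[-0.606, 0.795, 0.001], [0.795, 0.606, 0.0], [-0.0, 0.001, -1.0]]
force: [4.3, 2.5, 0.3]
gripper_width: 0.459
grasp_force: 27.6
```

Call:
{"op": "arm_command", "data": {
  "targets": [
    [[0,0,0,0],[0,0,0,0],[0,0,0,0],[0,0,0,0],[0,0,0,0],[0,0,-0.1,0],[0,0,-0.3,0],[0,0,-0.3,0],[0,0,-0.3,0],[0,0,0,0],[0,0,0,0]]
  ],
  "jaw": 1
}}

```text
clock: 21.12
tcp_pos: [577.9, 72.5, 178.6]
tcp_rot: [[-0.605, 0.796, 0.005], [0.796, 0.605, -0.0], [-0.003, 0.004, -1.0]]
force: [-0.6, 0.3, -1.0]
gripper_width: 1.0
grasp_force: 0.0
```

```bash
python3 look.py left_grip pics/d.png
python3 - <<'E'
from h import *
i=viewer.camera_info('wrist');ds=[];
for k in range(3):
    p,d=viewer.read_camera('wrist');ds.append(d)
d=np.median(ds,0)
v,u=np.mgrid[:384,:512];uu=(u-i['cx'])/i['fx'];vv=(v-i['cy'])/i['fy'];th=np.hypot(uu,vv)+1e-9
D=np.stack([uu*np.sin(th)/th,vv*np.sin(th)/th,np.cos(th)],-1);P=(D/D[...,2:]*d[...,None])@np.array(i['rotation']).T+i['origin']
c=np.array([576.8,74.7]);r=np.hypot(P[...,0]-c[0],P[...,1]-c[1]);ok=(d>0)&(P[...,2]<20)
for a,b in [(16,20),(20,24),(24,27),(32,36),(36,45),(45,60)]:
    m=ok&(r>a)&(r<b);print(a,b,m.sum(),np.round(np.percentile(P[m][:,2],[10,50,90]),2) if m.sum() else '')
np.savez('w.npz',P=P,d=d)
E
```

```text
21.1167 [ -0.4  28.9  84.1  -0.   66.7 -37.6] [577.9  72.5 178.6] [[-0.605, 0.796, 0.005], [0.796, 0.605, -0.0], [-0.003, 0.004, -1.0]] [-0.61  0.29 -0.96] [ 0.013  0.003 -0.007]
0.95 [195. 257.] [575.9  74.8  76. ]
blob [232, 169, 54, 58, 2109] topz 91.0 bbox mid [576.9  74.5  90.5] size [41.1 41.7  5.3] circ [577.   74.5] 21.0 in tool [2.500e+00 1.000e-01 1.026e+02] bbox tool [  2.5   0.  102.6]
blob [434, 247, 52, 41, 642] topz 30.8 bbox mid [869.2 137.6  30.4] size [98.1 45.   5. ] circ [870.2 137.2] 52.3 in tool [-125.1  271.4  104. ] bbox tool [-124.2  270.9  104. ]
16 20 57 [4.91 5.53 6.33]
20 24 197 [4.77 5.39 6.  ]
24 27 246 [4.17 5.1  5.85]
32 36 546 [0.6  1.21 1.87]
36 45 1520 [0.53 1.16 1.8 ]
45 60 3550 [0.51 1.17 1.82]
```

View pics/d.png

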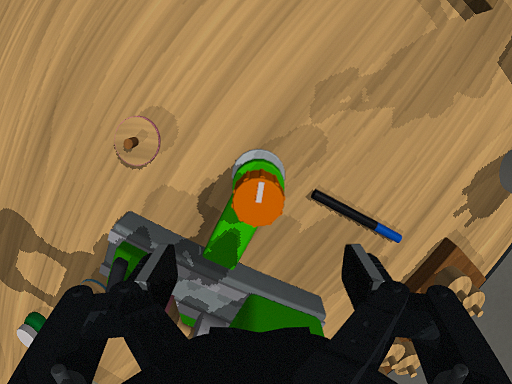

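The pad crescent shows at about (157, 258). Its depth suggests a smaller gap than the force did, so I'll check that and the stand's tilt.

Run:
```python
from h import *
z=np.load('w.npz');P=z['P'];d=z['d'];p=cv2.imread('pics/d.png');h=cv2.cvtColor(p,cv2.COLOR_BGR2HSV)
c=np.array([576.8,74.7]);r=np.hypot(P[...,0]-c[0],P[...,1]-c[1])
grey=h[...,1]<45
m=grey&(r<26)&(P[...,2]<20)&(P[...,1]>60);m=cv2.erode(m.astype(np.uint8),np.ones((3,3)))>0
print('pad',m.sum(),P[m][:,2].mean(),P[m][:,2].std(), P[m].mean(0))
ang=np.arctan2(P[...,1]-c[1],P[...,0]-c[0]);am=np.arctan2(*(P[m].mean(0)[:2]-c)[::-1])
t=(r>31)&(r<50)&(abs(ang-am)<.8)&(abs(P[...,2])<8);print('table near',t.sum(),P[t][:,2].mean())
# table plane
T=(abs(P[...,2]-1)<4)&(r>32)&(r<110)&(P[...,1]>60);A=np.c_[P[T][:,:2]-c,np.ones(T.sum())];k=np.linalg.lstsq(A,P[T][:,2],rcond=None)[0];print('table plane',k)
# pixels at bed height & arm
e1=np.array([.983,.18]);e2=np.array([-.18,.983]);o=np.array([599.3,-47])
S=np.stack([(P[...,:2]-o)@e1,(P[...,:2]-o)@e2],-1)
for nm,mm in [('bed',(abs(P[...,2]-67)<4)&(abs(S[...,1])<33)&(abs(S[...,0])<35)),('arm',(abs(P[...,2]-47)<3.5)&(abs(S[...,0])<14)&(S[...,1]>40)&(S[...,1]<125)),('knob',(abs(P[...,2]-91)<2.5)&(r<18))]:
    Q=P[mm][:,2]-np.c_[P[mm][:,:2]-c,np.ones(mm.sum())]@k
    s=S[mm];B=np.c_[s,np.ones(len(s))];f=np.linalg.lstsq(B,Q,rcond=None)[0] if len(s)>10 else 0
    print(nm,mm.sum(),Q.mean(),'slopes mrad',np.round(np.array(f)[:2]*1000,2), s.min(0),s.max(0))
```

```text
pad 118 5.394796429036126 0.45414981263546317 [567.50952069  93.19698103   5.39479643]
table near 1182 1.1405865428870885
table plane [ 1.62593142e-03 -5.01495359e-04  1.19140488e+00]
bed 2593 63.81266069579835 slopes mrad [-8.67 26.13] [-34.99495233 -30.62868314] [34.93886549 32.24910798]
arm 1345 46.27933875877688 slopes mrad [0.08 1.79] [-13.97651732  40.06539492] [13.99891408 95.48369335]
knob 1697 90.51072068414958 slopes mrad [-0.82 11.26] [-18.13072194 105.80951176] [ 17.48957818 141.63577442]
```

Call:
{"op": "arm_command", "data": {
  "targets": [
    [[0.2,0,0.15,0],[0.2,0,0.15,0],[0,0,0,0],[0,0,0,0],[0,0,0,0]]
  ]
}}

```text
clock: 21.78
tcp_pos: [553.2, 104.2, 145.8]
tcp_rot: [[-0.605, 0.796, 0.0], [0.796, 0.605, -0.0], [-0.0, -0.0, -1.0]]
force: [0.5, 0.0, 0.5]
gripper_width: 1.0
grasp_force: 0.0
```

```bash
cat > pad.py <<'E'
from h import *
import sys
c=np.array([float(sys.argv[1]),float(sys.argv[2])]);sgn=float(sys.argv[3])
i=viewer.camera_info('wrist');ds=[]
for k in range(5):
    p,d=viewer.read_camera('wrist');ds.append(d)
d=np.mean(ds,0);d[np.std(ds,0)>3]=0
if len(sys.argv)>4: cv2.imwrite(sys.argv[4],p)
v,u=np.mgrid[:384,:512];uu=(u-i['cx'])/i['fx'];vv=(v-i['cy'])/i['fy'];th=np.hypot(uu,vv)+1e-9
D=np.stack([uu*np.sin(th)/th,vv*np.sin(th)/th,np.cos(th)],-1);P=(D/D[...,2:]*d[...,None])@np.array(i['rotation']).T+i['origin']
P[d==0]=999
r=np.hypot(P[...,0]-c[0],P[...,1]-c[1]);out=(P[...,1]-c[1])*sgn>-60
T=(abs(P[...,2])<4)&(r>32)&(r<100)&((P[...,1]-c[1])*sgn>-10)
for it in range(3):
    k=np.linalg.lstsq(np.c_[P[T][:,:2]-c,np.ones(T.sum())],P[T][:,2],rcond=None)[0]
    H=P[...,2]-((P[...,:2]-c)@k[:2]+k[2]);T=T&(abs(H)<1.5)
print('table',k,T.sum())
grey=cv2.cvtColor(p,cv2.COLOR_BGR2HSV)[...,1]<45
m=grey&(r<26.5)&(H<15);m=cv2.erode(m.astype(np.uint8),np.ones((3,3)))>0
print('pad',m.sum(),'H',H[m].mean(),np.median(H[m]),H[m].std())
e1=np.array([.983,.18]);e2=np.array([-.18,.983]);o=c-e2*125*sgn
S=np.stack([(P[...,:2]-o)@e1,(P[...,:2]-o)@e2],-1)
hsv=cv2.cvtColor(p,cv2.COLOR_BGR2HSV)
a=(abs(S[...,0])<14)&(S[...,1]*sgn>40)&(S[...,1]*sgn<145)&(abs(H-46)<4);a=cv2.erode(a.astype(np.uint8),np.ones((3,3)))>0
f=np.linalg.lstsq(np.c_[S[a],np.ones(a.sum())],H[a],rcond=None)[0]
print('arm',a.sum(),'H mean',H[a].mean(),'at y',S[a][:,1].mean(),'slope',f[1]*1000)
q=(r<17)&(abs(H-90)<3);q=cv2.erode(q.astype(np.uint8),np.ones((3,3)))>0
print('knob top',q.sum(),H[q].mean(),np.median(H[q]))
E
python3 pad.py 576.8 74.7 1 pics/e.png
```

```text
table [-2.60640498e-04 -1.82377812e-04  2.53207899e-01] 14757
pad 398 H 4.021999776455137 4.015915701172796 0.286158917988625
arm 858 H mean 46.36753699717828 at y 75.63337770221865 slope 2.7399175248129515
knob top 1113 90.65202742501363 90.57676692436118
```

Call:
{"op": "arm_command", "data": {
  "targets": [
    [[-0.19,0.005,0,0],[-0.19,0.005,0,0],[0,0,0.25,0],[0,0,0.25,0],[0,0,0.19,0],[0,0,0,0],[0,0,0,0],[0,0,0,0]]
  ],
  "jaw": 0.7
}}

```text
clock: 22.7
tcp_pos: [577.5, 74.6, 78.2]
tcp_rot: [[-0.605, 0.796, 0.002], [0.796, 0.605, -0.0], [-0.001, 0.002, -1.0]]
force: [-0.2, 0.3, 0.3]
gripper_width: 0.704
grasp_force: 0.0
```

Call:
{"op": "arm_command", "data": {
  "targets": [
    [[0,0,0,0],[0,0,0,0],[0,0,0,0],[0,0,0,0],[0,0,0,0],[0,0,0,0],[0,0,0,0]]
  ],
  "jaw": 0.3,
  "grip_force": 20
}}

```text
clock: 23.28
tcp_pos: [576.8, 74.4, 78.7]
tcp_rot: [[-0.605, 0.796, 0.002], [0.796, 0.605, -0.001], [-0.001, 0.001, -1.0]]
force: [-3.4, -2.2, 5.7]
gripper_width: 0.457
grasp_force: 20.8
```

```bash
python3 st.py
```

```text
23.2833 q6 -37.4 [576.82  74.38  78.68] F [-3.4  -2.21  5.74] Ft [ 0.29 -4.04 -5.74] M [-0.278  0.462 -0.011] 0.457 20.8
```

Call:
{"op": "arm_command", "data": {
  "targets": [
    [[0,0,0,-0.55],[0,0,0,-0.55],[0,0,0,-0.55],[0,0,0,-0.55],[0,0,0,0],[0,0,0,0]]
  ]
}}

```text
clock: 23.78
tcp_pos: [576.8, 74.4, 78.7]
tcp_rot: [[-0.765, 0.644, 0.002], [0.644, 0.765, -0.001], [-0.002, 0.001, -1.0]]
force: [-3.2, -1.6, 5.3]
gripper_width: 0.462
grasp_force: 20.8
```

Call:
{"op": "arm_command", "data": {
  "targets": [
    [[0,0,0,0],[0,0,0,0],[0,0,0,0],[0,0,0,0],[0,0,0,0],[0,0,-0.1,0],[0,0,-0.3,0],[0.19,0,-0.3,0],[0.19,0,0,0],[0,0,0,0],[0,0,0,0],[0,0,0,0]]
  ],
  "jaw": 1
}}

```text
clock: 24.78
tcp_pos: [547.7, 99.0, 146.9]
tcp_rot: [[-0.764, 0.645, 0.0], [0.645, 0.764, -0.0], [-0.0, -0.0, -1.0]]
force: [-0.2, -0.0, -0.3]
gripper_width: 0.998
grasp_force: 0.0
```

```bash
python3 st.py; python3 pad.py 576.8 74.7 1 pics/e.png
```

```text
24.7833 q6 -47.5 [547.75  98.95 146.87] F [-0.2  -0.04 -0.34] Ft [ 0.13 -0.16  0.34] M [-0.024  0.015  0.028] 0.998 0.0
table [ 1.30549260e-03 -2.49806558e-04  1.12641159e+00] 14337
pad 426 H 4.022115017432891 4.019684622332232 0.28783797084903745
arm 1060 H mean 46.08718047190676 at y 77.18694328711565 slope -0.350864459931155
knob top 1136 90.2141363439274 90.13572229593166
```

The stand is level again and the left foot should press with about 4.5 N. I'm going to the right knob, raising first.

Call:
{"op": "arm_command", "data": {
  "targets": [
    [[0,0,-0.3,-1],[0,0,-0.3,-1],[0,0,-0.3,-1],[0,0,0,-1],[0,0,0,-1],[0,0,0,-1],[0,0,0,-1],[0,0,0,-1],[0,0,0,-1],[0,0,0,-1],[0,0,0,-0.3]]
  ]
}}

```text
clock: 25.95
tcp_pos: [547.7, 98.9, 236.5]
tcp_rot: [[-0.945, -0.328, -0.001], [-0.328, 0.945, -0.0], [0.001, 0.0, -1.0]]
force: [-0.6, 0.0, 0.3]
gripper_width: 1.001
grasp_force: 0.0
```

Call:
{"op": "arm_command", "data": {
  "targets": [
    [[0.068,-0.347,0,0],[0.068,-0.347,0,0],[0.068,-0.347,0,0],[0.068,-0.347,0,0],[0.068,-0.347,0,0],[0.068,-0.347,0,0],[0.068,-0.347,0,0],[0.068,-0.347,0,0],[0,0,0.3,0],[0,0,0.3,0],[0,0,0.25,0],[0,0,0,0]]
  ]
}}

```text
clock: 26.95
tcp_pos: [582.8, -180.5, 145.9]
tcp_rot: [[-0.947, -0.322, -0.01], [-0.322, 0.947, 0.005], [0.008, 0.007, -1.0]]
force: [-0.3, 0.8, 0.3]
gripper_width: 1.0
grasp_force: 0.0
```

Call:
{"op": "arm_command", "data": {
  "targets": [
    [[0,0,0,0],[0,0,0,0],[0,0,0,0]]
  ]
}}

```text
clock: 27.2
tcp_pos: [586.9, -181.4, 154.1]
tcp_rot: [[-0.946, -0.324, 0.003], [-0.324, 0.946, -0.002], [-0.003, -0.003, -1.0]]
force: [-0.3, -0.4, 0.2]
gripper_width: 0.999
grasp_force: 0.0
```

```bash
python3 look.py right_grip; python3 pad.py 621.6 -171.2 -1 pics/f.png
```

```text
27.2 [ -24.3   33.5   80.1    0.    66.2 -133.2] [ 586.9 -181.4  154.1] [[-0.946, -0.324, 0.003], [-0.324, 0.946, -0.002], [-0.003, -0.003, -1.0]] [-0.29 -0.35  0.16] [ 0.001  0.007 -0.029]
0.96 [251. 256.] [ 621.2 -172.5   76. ]
blob [229, 221, 57, 62, 2276] topz 90.5 bbox mid [ 620.3 -171.5   90.1] size [41.7 41.4  5.7] circ [ 620.4 -171.4] 21.2 in tool [-34.6  -1.1  78.2] bbox tool [-34.6  -1.2  78.2]
blob [474, 249, 38, 45, 924] topz 90.5 bbox mid [577.9  73.2  89.6] size [40.  40.4  5. ] circ [577.4  73.2] 20.6 in tool [-73.2 244.2  77.7] bbox tool [-73.5 244.1  77.7]
table [ 1.63643188e-03 -1.12454420e-03  1.27633693e+00] 12287
pad 295 H 3.2042086316496263 3.2092120840144087 0.2832363669205592
arm 1385 H mean 45.95799007372868 at y -76.73590178322013 slope 1.3923654131492436
knob top 1071 90.03026618923323 89.95554810355132
```

View pics/f.png

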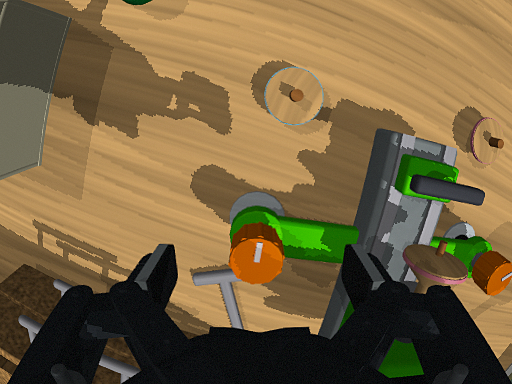

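The right pad crescent is at about (205, 255), with the pad 3.2 mm high, so the gap is 2.8 mm (about 1.17 rad). The knob is at (258, 257). I'll grip it.

Call:
{"op": "arm_command", "data": {
  "targets": [
    [[-0.175,-0.009,0,0],[-0.175,-0.009,0,0],[0,0,0.25,0],[0,0,0.25,0],[0,0,0.23,0],[0,0,0,0],[0,0,0,0],[0,0,0,0]]
  ],
  "jaw": 0.7
}}

```text
clock: 28.22
tcp_pos: [620.3, -171.8, 80.4]
tcp_rot: [[-0.946, -0.323, 0.002], [-0.323, 0.946, -0.001], [-0.002, -0.001, -1.0]]
force: [-0.0, -0.5, 1.0]
gripper_width: 0.702
grasp_force: 0.0
```

```bash
python3 look.py right_grip
```

```text
28.2167 [ -22.3   40.9   78.7    0.    60.2 -131.2] [ 620.3 -171.8   80.4] [[-0.946, -0.323, 0.002], [-0.323, 0.946, -0.001], [-0.002, -0.001, -1.0]] [-0.01 -0.48  0.97] [-0.027 -0.025  0.023]
0.67 [261. 260.] [ 621.3 -170.9   76. ]
blob [309, 21, 17, 18, 223] topz 43.5 bbox mid [ 498.1 -179.8   43.5] size [9.5 9.3 3.3] circ [ 498.3 -179.7] 4.9 in tool [118.   32.    4.2] bbox tool [118.2  31.9   4.2]
blob [215, 212, 89, 95, 5998] topz 90.4 bbox mid [ 620.1 -171.5   89.8] size [41.3 41.2  5.3] circ [ 620.5 -171.7] 21.3 in tool [-0.2  0.   4.4] bbox tool [0.1 0.4 4.4]
```

Call:
{"op": "arm_command", "data": {
  "targets": [
    [[0,0,0.01,0],[0,0,0,0],[0,0,0,0],[0,0,0,0],[0,0,0,0],[0,0,0,0],[0,0,0,0],[0,0,0,0]]
  ],
  "jaw": 0.3
}}

```text
clock: 28.98
tcp_pos: [620.2, -172.0, 79.1]
tcp_rot: [[-0.946, -0.323, 0.002], [-0.323, 0.946, -0.001], [-0.002, -0.002, -1.0]]
force: [0.2, -1.8, 6.8]
gripper_width: 0.461
grasp_force: 21.4
```

Call:
{"op": "arm_command", "data": {
  "targets": [
    [[0,0,-0.005,0],[0,0,0,0],[0,0,0,0],[0,0,0,0]]
  ]
}}

```text
clock: 29.32
tcp_pos: [620.1, -172.0, 79.1]
tcp_rot: [[-0.946, -0.323, 0.002], [-0.323, 0.946, -0.001], [-0.001, -0.002, -1.0]]
force: [1.0, -2.3, 5.4]
gripper_width: 0.458
grasp_force: 21.4
```

```bash
python3 st.py
```

```text
29.3167 q6 -131.2 [ 620.14 -171.96   79.14] F [ 0.98 -2.32  5.41] Ft [-0.19 -2.52 -5.41] M [-0.362 -0.178  0.009] 0.458 21.4
```

Call:
{"op": "arm_command", "data": {
  "targets": [
    [[0,-0.004,-0.008,0],[0,0,0,0.5],[0,0,0,0.5],[0,0,0,0.5],[0,0,0,0.5],[0,0,0,0.5],[0,0,0,0.5],[0,0,0,0.5],[0,0,0,0.5],[0,0,0,0],[0,0,0,0]]
  ]
}}

```text
clock: 30.23
tcp_pos: [620.1, -172.0, 79.3]
tcp_rot: [[-0.998, 0.069, 0.001], [0.069, 0.998, -0.0], [-0.001, -0.0, -1.0]]
force: [3.6, -2.3, 2.8]
gripper_width: 0.462
grasp_force: 21.0
```

Call:
{"op": "arm_command", "data": {
  "targets": [
    [[0,0,0,0.5],[0,0,0,0.5],[0,0,0,0.5],[0,0,0,0.5],[0,0,0,0.5],[0,0,0,0.5],[0,0,0,0.5],[0,0,0,0.5],[0,0,0,0],[0,0,0,0]]
  ]
}}

```text
clock: 31.07
tcp_pos: [620.1, -172.1, 79.4]
tcp_rot: [[-0.892, 0.452, 0.001], [0.452, 0.892, -0.001], [-0.001, 0.0, -1.0]]
force: [4.2, -2.7, 2.5]
gripper_width: 0.463
grasp_force: 21.0
```

```bash
python3 st.py
```

```text
31.0667 q6 -85.5 [ 620.06 -172.1    79.37] F [ 4.16 -2.66  2.55] Ft [-4.91 -0.49 -2.54] M [-0.601 -0.606 -0.031] 0.463 21.0
```

Next are the last 0.57 rad, to 1.37 in total. I'll read the forces on the way.

Call:
{"op": "arm_command", "data": {
  "targets": [
    [[-0.004,0,0,0.5],[0,0,0,0.5],[0,0,0,0.5],[0,0,0,0.5],[0,0,0,0.5],[0,0,0,0.5],[0,0,0,0],[0,0,0,0],[0,0,0,0]]
  ]
}}

```text
clock: 31.82
tcp_pos: [620.0, -172.2, 79.3]
tcp_rot: [[-0.719, 0.695, 0.0], [0.695, 0.719, -0.0], [-0.0, -0.0, -1.0]]
force: [2.1, -3.7, 2.9]
gripper_width: 0.459
grasp_force: 21.1
```

Call:
{"op": "arm_command", "data": {
  "targets": [
    [[0,0,0,0.5],[0,0,0,0.5],[0,0,0,0.5],[0,0,0,0],[0,0,0,0],[0,0,0,0]]
  ]
}}

```text
clock: 32.32
tcp_pos: [620.0, -172.2, 79.4]
tcp_rot: [[-0.607, 0.795, 0.0], [0.795, 0.607, -0.0], [-0.0, -0.0, -1.0]]
force: [1.2, -3.9, 4.6]
gripper_width: 0.461
grasp_force: 21.2
```

Call:
{"op": "arm_command", "data": {
  "targets": [
    [[0,0,0,0.6],[0,0,0,0.6],[0,0,0,0],[0,0,0,0],[0,0,0,0]]
  ]
}}

```text
clock: 32.73
tcp_pos: [620.0, -172.2, 79.4]
tcp_rot: [[-0.508, 0.862, 0.0], [0.862, 0.508, -0.0], [-0.0, 0.0, -1.0]]
force: [1.2, -3.6, 5.2]
gripper_width: 0.459
grasp_force: 21.2
```

```bash
python3 st.py
```

```text
32.7333 q6 -52.8 [ 619.98 -172.15   79.4 ] F [ 1.19 -3.6   5.21] Ft [-3.71 -0.8  -5.21] M [-0.639 -0.107 -0.039] 0.459 21.2
```

Call:
{"op": "arm_command", "data": {
  "targets": [
    [[0,0,0,0],[0,0,0,0],[0,0,0,0],[0,0,0,0],[0,0,0,0],[0,0,-0.1,0],[0,0,-0.3,0],[0,0,-0.3,0],[0,0,0,-1],[0,0,0,-1],[0,0,0,-1],[0,0,0,-1]]
  ],
  "jaw": 1
}}

```text
clock: 33.73
tcp_pos: [620.0, -172.0, 150.3]
tcp_rot: [[-0.805, 0.594, 0.001], [0.594, 0.805, -0.0], [-0.001, 0.0, -1.0]]
force: [0.5, -0.0, -0.1]
gripper_width: 1.0
grasp_force: 0.0
```

Call:
{"op": "arm_command", "data": {
  "targets": [
    [[0,0,0,-1],[0,0,0,-1],[0,0,0,-1],[0,0,0,-1],[0,0,0,-1],[0,0,0,-1],[0.15,0,0,-1],[0.15,0,0,0],[0.1,0,0,0],[0,0,0,0],[0,0,0,0],[0,0,0,0]]
  ]
}}

```text
clock: 34.73
tcp_pos: [580.8, -173.0, 149.8]
tcp_rot: [[-0.998, -0.059, 0.001], [-0.059, 0.998, -0.0], [-0.001, -0.0, -1.0]]
force: [-0.4, -0.7, -0.1]
gripper_width: 0.998
grasp_force: 0.0
```

```bash
python3 look.py right_grip; python3 pad.py 620.5 -171.6 -1 pics/g.png
```

```text
34.7333 [ -23.8   33.    81.8    0.    65.2 -117.2] [ 580.8 -173.   149.8] [[-0.998, -0.059, 0.001], [-0.059, 0.998, -0.0], [-0.001, -0.0, -1.0]] [-0.41 -0.68 -0.13] [-0.038 -0.03   0.001]
0.9 [260. 256.] [ 621.8 -172.6   76. ]
blob [491, 195, 21, 47, 398] topz 89.8 bbox mid [582.2  61.3  88.9] size [31.  15.9  5.8] circ [582.2  62.7] 16.8 in tool [-15.2 235.3  73.7] bbox tool [-15.2 233.8  73.7]
blob [230, 232, 56, 59, 2118] topz 90.6 bbox mid [ 619.8 -171.5   90.1] size [41.  40.2  5.5] circ [ 620.4 -171.7] 21.2 in tool [-39.5  -1.   73.9] bbox tool [-38.9  -0.7  73.9]
table [ 1.17847050e-03 -7.21739471e-04  9.01092671e-01] 11465
pad 386 H 3.2044576144633883 3.180729831726368 0.30539056588292635
arm 1721 H mean 46.027888574082134 at y -76.04117613675201 slope 0.4384072307847542
knob top 1130 90.10060917602843 90.02597969959288
```

View pics/g.png

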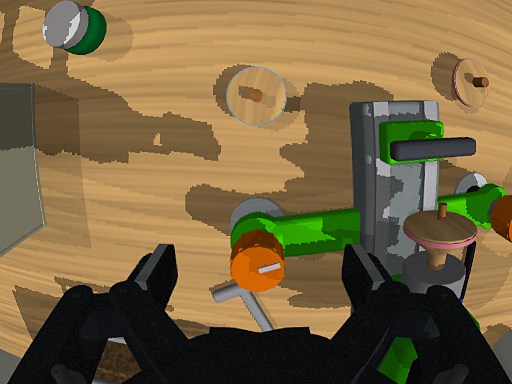

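Run:
```python
from h import *
i=viewer.camera_info('wrist');o0=np.array(i['origin']);s=bot.sense();Rt=np.array(s['tcp_rot']);off=Rt.T@(o0-s['tcp_pos']);Rc=Rt.T@np.array(i['rotation'])
def mk(f,pos,xx,c):
    p=cv2.imread(f);x=np.array([*xx,0])/np.hypot(*xx);z=np.array([0,0,-1.]);R=np.c_[x,np.cross(z,x),z]
    j=dict(i);j['origin']=np.array(pos)+R@off;j['rotation']=R@Rc
    h=cv2.cvtColor(p,cv2.COLOR_BGR2HSV);W=[]
    for r,q in zip(*np.where((h[...,1]<110)&(h[...,2]>150))):
        P=atz(j,(r,q),90,True)
        if np.hypot(*(P[:2]-c))<17: W.append(P[:2]-c)
    W=np.array(W);m=W.mean(0);vt=np.linalg.svd(W-m)[2][0]
    if vt@m<0: vt=-vt
    a=np.degrees(np.arctan2(vt[1],vt[0]));print(f,len(W),m,a);return a
L=[577,74.7];Rr=[620.5,-171.6]
a=mk('pics/c.png',[577.1,77,178.3],(-.477,.879),L);b=mk('pics/e.png',[547.75,98.95,146.87],(-.764,.645),L);print('left rad',np.radians((a-b)%360))
a=mk('pics/f.png',[586.9,-181.4,154.1],(-.946,-.324),Rr);b=mk('pics/g.png',[580.8,-173,149.8],(-.998,-.059),Rr);print('right rad',np.radians((a-b)%360))
```

```text
pics/c.png 118 [-8.5047382  -3.23953859] -169.53337158330916<stdin>:10: RuntimeWarning: Mean of empty slice.
  ret = ret.dtype.type(ret / rcount)
Traceback (most recent call last):
numpy.linalg.LinAlgError: 1-dimensional array given. Array must be at least two-dimensional
```

Run:
```python
from h import *
i=viewer.camera_info('wrist');s=bot.sense();Rt=np.array(s['tcp_rot']);off=Rt.T@(np.array(i['origin'])-s['tcp_pos']);Rc=Rt.T@np.array(i['rotation'])
def mk(f,pos,xx,c):
    p=cv2.imread(f);x=np.array([*xx,0])/np.hypot(*xx);z=np.array([0,0,-1.]);R=np.c_[x,np.cross(z,x),z]
    j=dict(i);j['origin']=np.array(pos)+R@off;j['rotation']=R@Rc
    h=cv2.cvtColor(p,cv2.COLOR_BGR2HSV);W=[]
    for r,q in zip(*np.where((h[...,1]<130)&(h[...,2]>70))):
        P=atz(j,(r,q),90,True)
        if np.hypot(*(P[:2]-c))<17: W.append(P[:2]-c)
    if len(W)<5: print(f,len(W));return np.nan
    W=np.array(W);m=W.mean(0);vt=np.linalg.svd(W-m)[2][0]
    if vt@m<0: vt=-vt
    a=np.degrees(np.arctan2(vt[1],vt[0]));print(f,len(W),m,a);return a
L=[577,74.7];Rr=[620.5,-171.6]
a=mk('pics/c.png',[577.1,77,178.3],(-.477,.879),L);d=mk('pics/d.png',[577.9,72.5,178.6],(-.605,.796),L);b=mk('pics/e.png',[547.75,98.95,146.87],(-.764,.645),L);print('left rad',np.radians((a-d)%360),np.radians((a-b)%360))
a=mk('pics/f.png',[586.9,-181.4,154.1],(-.946,-.324),Rr);b=mk('pics/g.png',[580.8,-173,149.8],(-.998,-.059),Rr);print('right rad',np.radians((a-b)%360))
```

```text
pics/c.png 125 [-8.57006349 -3.34962127] -169.6870745144008
pics/d.png 126 [-4.28868665  6.0125274 ] 118.50497316219564
pics/e.png 134 [-4.22846754  5.71004029] 130.58832739759072
left rad 1.2532851971585046 1.0423908810660587
pics/f.png 129 [-6.98698089 -1.09765958] -169.50460994583295
pics/g.png 127 [-1.25559903  8.4178519 ] 111.37729134303177
right rad 1.3808713204271932
```

The knob marks confirm the turns: 1.04 rad on the left and 1.38 rad on the right. With the measured pad heights, that gives about 5 N on each foot. The stand is level and the gripper is clear.

```bash
python3 -c "
from rig import bot
print(bot.finish_job())"
```

```text
the job is handed in; nothing more can be done
None
```

I turned both knobs until each foot presses with about 5 N, worked out from camera depths and knob angles rather than measured directly; the stand sits level on its plinth, nothing else was touched, and I handed the job in at about 35 s without a rock test.

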